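# Set the burner's wind wing and test its hold

### The arm

A 6-joint arm with a two-finger parallel gripper is mounted at the origin on the work surface. World frame = base frame: x ahead of the robot, y to its left, z up, the work surface at z = 0. Lengths are in m, angles in rad, forces in N, time in s.
With the tool pointing down it reaches from about 0.35 to 0.85 m from the base axis. Payload 8.1 kg.
Tool frame: the origin (TCP) lies on the mounting face of the last link; the fingertips stand 186 mm ahead of it and the grasp point (between the pads) lies 167 mm ahead of it; z points along the fingers, y is the line along which they close (so a half turn about z gives the same grasp; the last joint's range is limited). The gripper opens to 93 mm and grips with 3 to 60 N. Pads are 15 mm wide; open, the fingers measure 128 mm over their backs; the gripper's body (75 mm by 188 mm) begins 65 mm behind the grasp point.
Start: joints at [1.104, 0.13, 1.488, -0, 1.523, -0.085], TCP at [0.224, 0.557, 0.405] pointing down, gripper open.
Joint ranges: [-2.96, 2.96], [-0.89, 2.26], [0.02, 2.5], [-1.34, 4.48], [0, 2.73], [-2.66, 2.66]. Speed limits (rad/s): [2.39, 2.39, 2.79, 3.14, 3.14, 3.14].

### API

Orientations are given as a rotation vector (axis times angle).
In Python, from plant import read_state, read_camera, camera_params, close_job gives the robot as it stands. The module is installed in compiled form; this text tells all that it offers.
- The arm moves only by the tool servo_tool, never from a script. Its argument "increments" is a list of rows, each an object with "slide": the shift along the tool's x, y, z in mm, a list of three; "dr": the turn, a rotation vector about the tool's x, y, z in rad, a list of three; "jaw": the closure, from 0 (fully open) to 1 (shut). In form: [{"slide": [x, y, z], "dr": [ax, ay, az], "jaw": jaw}, ...]. A call has 1 to 20 rows; each row is the pose to reach, as a shift and turn from the pose commanded when the call began, along the tool's axes at that moment; what a row does not reach only later rows make up. A row lasts 1/10 s, in which the tool goes at most 50 mm and 8.59 degrees, less where a joint would pass 70% of its speed; a pose out of reach is approached as far as the arm can. A call with a gripper value outside its range is refused whole. The fingers move at their own pace and stop on an object; "force" is the grip in N (left out, the last holds). Time passes only in rows, so rows that repeat a pose let the fingers close. It gives the time, the measured TCP pose, the force, the opening and the grip force at its end, in the units of the state.
- read_state(): the state, without advancing time (a new reading comes with each control period).
- read_camera(name): name is "scene" or "top"; returns (picture, depth): 420x560x3 uint8, red, green, blue; 420x560 float32, m along the optical axis (not along the pixel's ray), 0 where there is no reading.
- camera_params(name): a dict with "fx", "fy", "cx", "cy" (pixels), "k1" (the pictures are not rectified: a ray, as slopes to the right and down, at radius r is drawn at 1 + k1 r^2 times it, then the intrinsics apply), "rvec" (rotation vector, rad) and "tvec" (3), from world to camera coordinates, as OpenCV has them. Camera axes: x right, y down, z forward; pixel columns grow to the right and rows downward; lengths in m; the calibration is good to about 2 mm. A picture is of the moment at which its call begins. camera_params takes no time and is no camera call.
- close_job(): hands the job in; it is judged then, once.
The state is a dict: "t": time; "q": joint angles; "dq": joint speeds; "joint_torque": joint torques, N m; "tool_pos": TCP position; "orientation": TCP orientation; "force": force on the tool from outside, world axes, zero at the start; "wrist_torque": the same for the moment, N m; "opening": finger opening in m; "gripper_force": force on a finger pad.
Only numpy, scipy, OpenCV 4.12 (cv2) and the standard library are available. Lean on these libraries where they do the work, as an engineer would, in place of code of your own. Each camera call takes 0.05 s, during which the arm holds its last target. There are 200 camera calls.

### The job

Swing the wing of the burner's wind guard in until its yellow pointer rests on the red mark, and let go of it; it springs back a little, so look again and correct it until it rests on the mark with nobody touching it. Then check that it holds: pull the orange handle of the spring gauge on the wing out until the red band on its rod is at the barrel's mouth, not past it, keep it there for about a second, and let it go home. The wing must be left resting on the mark with the gauge fully home, and the other things on the shelf left where they are.

Things in the scene. Friction and masses are not known exactly. Their poses are not given: they have to be found in the camera images.
- guard: burner wind guard, fixed: steel back panel 290 mm long, 160 high, with a black one-ring burner (190 x 200, 75 high) before it. Origin: on the shelf, at the foot of the wing's vertical hinge axis (dark post 165 high, at the panel's left end seen from the robot). Own axes: panel runs to -y, burner is centred at x -125, y -170; the wing points roughly to -x, swung out it turns to +y
- wing: upright steel sheet on the guard's hinge: 4 mm thick, 200 long, 12 to 150 mm above the shelf; origin at the hinge foot, along its own -x, +y side faces away from the burner. Starts 0.4 to 1.5 rad out past the mark. Hinge is stiff (about 1 Nm, 10 N at the rail), stays where left, but the sheet bends ahead of it when pushed: let go, the pointer springs back 8 to 22 mm
- pointer (a point): outer end of the yellow pointer at the wing's tip, 212 mm from the hinge axis, 30 mm above the shelf, in the wing's mid plane. Where it rests shows only after letting go of the wing
- rail (a point): top centre of the wing's black grip rail, 100 mm from the hinge axis, 150 mm above the shelf. The rail is 110 mm long along the wing, 12 mm thick, 35 mm high: grip it from above to swing the wing
- mark (a point): middle of the inner end of the red tab, 6 mm above the shelf, 212 mm from the hinge axis. The tab is 16 mm wide and 50 mm long, fixed at the end of an aluminium strip that lies on the shelf and points at the hinge. The pointer is on the mark when it stands within the tab's width
- handle (a point): top centre of the spring gauge's orange handle: upright plate 12 mm thick along the pull, 34 wide, 45 to 140 mm above the shelf; grip its top part. Home, it is 83 mm from the wing's mid plane on the side away from the burner, 178 mm along the wing from the hinge axis. Its 10 mm rod runs into a white barrel (22 thick, axis 70 high) square to the wing; pull straight away from the wing
- gauge (a joint): gauge pull-out, m: 0 home, 0.056 at its stop. The red band starts to leave the barrel's mouth at 0.031, is all out at 0.041. Spring: 0.6 N plus 100 N/m (4.2 N at mid band); goes home when let go. The wing gives about 10 mm under this pull, so the hand travels further than the gauge shows; the hinge slips at about 5.5 N
- tub: empty clear plastic tub, 130 x 170 x 80 mm high; origin: centre of its underside; a bystander, to be left alone
- roaster: terracotta garlic roaster with a knob, 110 mm across, 94 mm high; origin: centre of its underside; a bystander, to be left alone
- cup: stainless basting cup, 72 mm across, 75 mm high; origin: centre of its underside; a bystander, to be left alone
- tongs: yellow silicone tongs lying flat, 235 mm long (own x), 10 mm high; origin: centre of its underside; a bystander, to be left alone
- salt: jar with a red cap, 52 mm across, 110 mm high; origin: centre of its underside; a bystander, to be left alone
- brush: basting brush lying flat; origin: centre of its underside; a bystander, to be left alone
- rack: folded steel skewer rack lying flat, 190 x 110 mm, 14 mm high; origin: centre of its underside; a bystander, to be left alone

How it is judged:
By the outcome, as a careful person would: the job done as asked, in the order asked, and still so for the second after the job is handed in, with the robot touching nothing.
It also fails if it takes over 48 s, if anything falls off the work surface, if the arm or the gripper's body presses on something with over 40 N, if the wrist force passes 120 N, or if a joint passes its speed limit or range.

## Working session

There is one attempt and no reset: what is moved stays moved. The work goes in short steps, Python scripts to look and compute and a tool call to move; the robot and the scene stay as the last step left them, time stands still between calls to the robot, and variables do not carry over. Pictures are saved under pics/ and viewed, at most 10 in all, crops included, and the job is handed in when it is done.

Besides the shell and the picture viewer there is one more tool, called after ">>>" by a JSON object that holds its "fn" and its "kwargs". servo_tool: Moves the arm, as the interface text tells. Its arguments: {"type":"object","properties":{"increments":{"type":"array"},"force":{"type":"number"}},"required":["increments"]}

```bash
mkdir -p pics; cat > h.py <<'E'
import numpy as np, cv2
from scipy.spatial.transform import Rotation as R
from plant import read_state, read_camera, camera_params, close_job
def unproj(name,uv,z=None,depth=None):
    """pixels -> world: on plane z, or by depth"""
    p=camera_params(name); uv=np.atleast_2d(np.asarray(uv,float))
    d=(uv-[p['cx'],p['cy']])/[p['fx'],p['fy']]; s=d.copy()
    for _ in range(20): s=d/(1+p['k1']*(s**2).sum(1,keepdims=True))
    ray=np.c_[s,np.ones(len(s))]; Rm=R.from_rotvec(p['rvec']).as_matrix(); c=-Rm.T@np.array(p['tvec'])
    w=ray@Rm
    if depth is not None: return c+w*np.asarray(depth)[:,None]
    return c+w*((z-c[2])/w[:,2])[:,None]
def mask(im,lo,hi):
    return cv2.inRange(cv2.cvtColor(im,cv2.COLOR_RGB2HSV),np.array(lo),np.array(hi))
def blobs(m,mn=15):
    n,l,s,c=cv2.connectedComponentsWithStats(m)
    return [(c[i].round(1).tolist(),s[i].tolist()) for i in range(1,n) if s[i,4]>=mn],l
E
python3 - <<'E'
from h import *
for n in ('scene','top'):
    im,d=read_camera(n); np.savez(f'{n}0.npz',im=im,d=d)
    cv2.imwrite(f'pics/{n}0.png',cv2.resize(im[:,:,::-1],(800,600),interpolation=cv2.INTER_CUBIC))
    p=camera_params(n);Rm=R.from_rotvec(p['rvec']).as_matrix();print(n,(-Rm.T@np.array(p['tvec'])).round(3),p['fx'],p['k1'],Rm.round(2).tolist())
    for k,lo,hi in (('red',(0,150,90),(6,255,255)),('yel',(22,130,100),(34,255,255)),('or',(8,170,120),(20,255,255))):
        print(k,blobs(mask(im,lo,hi))[0])
print(read_state())
E
```

```text
scene [ 1.374 -0.954  1.107] 439.0646969917635 -0.05210799620720386 [[0.74, 0.67, -0.02], [0.39, -0.46, -0.79], [-0.54, 0.58, -0.61]]
red [([136.2, 43.2], [131, 32, 11, 21, 102]), ([272.2, 359.2], [270, 356, 7, 7, 21])]
yel [([320.8, 177.5], [315, 174, 12, 8, 18]), ([315.8, 180.9], [309, 176, 15, 10, 28]), ([337.2, 190.5], [331, 183, 15, 13, 62])]
or []
top [0.265 0.008 1.438] 472.4105458435133 -0.07486094834633532 [[0.01, -1.0, 0.01], [-0.98, -0.02, -0.18], [0.18, -0.0, -0.98]]
red [([424.9, 92.2], [411, 81, 26, 29, 403]), ([207.2, 165.5], [203, 163, 9, 7, 24]), ([102.6, 262.9], [96, 256, 15, 15, 168])]
yel [([156.0, 234.6], [147, 204, 21, 64, 349]), ([167.0, 236.1], [158, 205, 18, 65, 345])]
or [([452.6, 94.3], [432, 84, 33, 26, 326]), ([202.7, 161.4], [198, 159, 11, 6, 37])]
{'t': 0.1, 'q': array([ 1.10358272e+00,  1.31106434e-01,  1.48917604e+00,  8.74289785e-06,
        1.52300395e+00, -8.53932389e-02]), 'dq': array([-0.0004362 , -0.00187606, -0.00051332,  0.00050583,  0.00046846,
       -0.00076605]), 'joint_torque': array([ 1.30759938e-03, -5.61347902e+01, -4.93093228e+01,  7.70503096e-02,
        2.93080334e-02,  1.10718645e-06]), 'tool_pos': array([0.22344687, 0.55661825, 0.40377656]), 'orientation': array([-5.96036622e-01, -3.08405292e+00,  2.55552230e-03]), 'force': array([ 0.52619311,  0.67367116, -0.27677762]), 'wrist_torque': array([0.03380658, 0.01570813, 0.03846925]), 'gripper_force': 0.0, 'opening': 0.09322888970167088}
```

View pics/scene0.png

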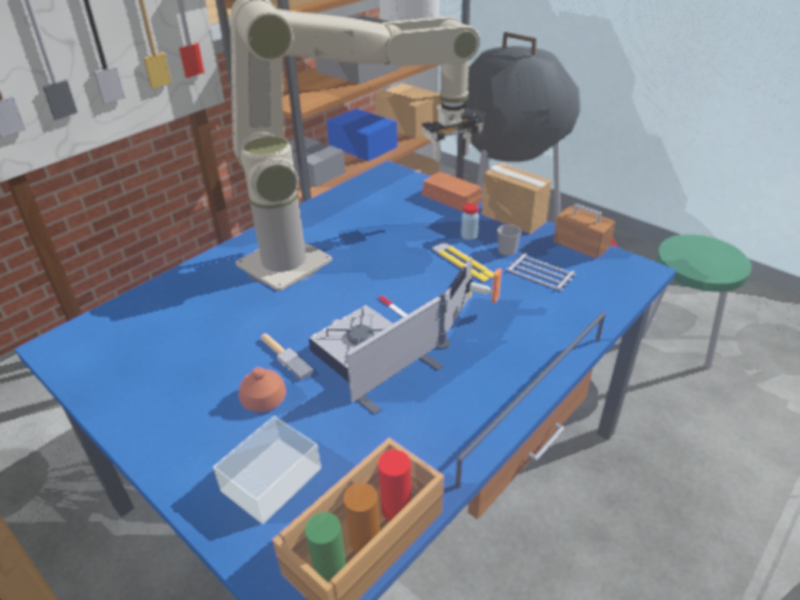

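View pics/top0.png

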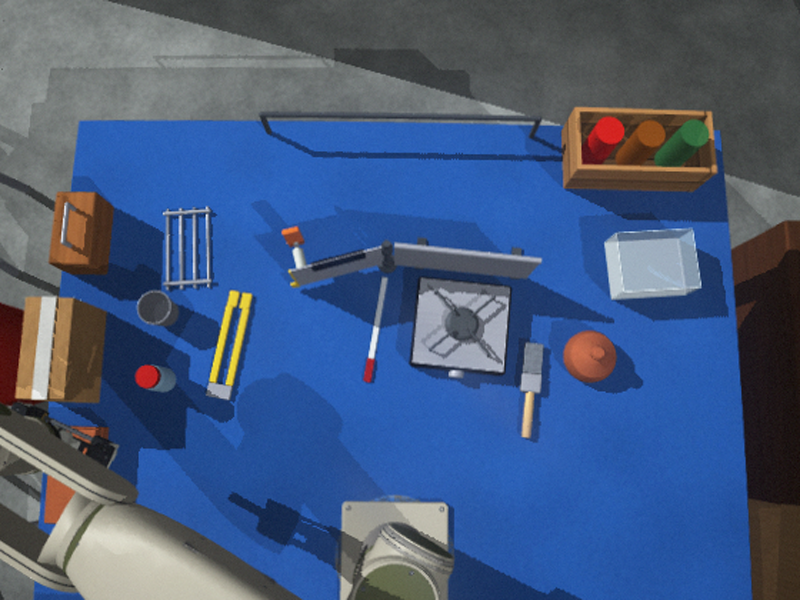

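The top view (800-px scale) shows the hinge post at about (387,258), with the wing pointing left to a yellow pointer at (294,280). The rail is at (340,260), the orange handle at (292,235) and the red tab at (369,370). In the scene view the tab is at (388,302) and the handle at (497,285).

```bash
cat >> h.py <<'E'
def roi(m,x0,y0,x1,y1):
    o=np.zeros_like(m); o[y0:y1,x0:x1]=m[y0:y1,x0:x1]; return o
E
python3 - <<'E'
from h import *
z=np.load('top0.npz'); im,d=z['im'],z['d']
def st(k,m,zz):
    v,u=np.nonzero(m); uv=np.c_[u,v]
    if len(u)==0: print(k,'none');return
    P=unproj('top',uv,zz); Q=unproj('top',uv,depth=d[v,u])
    print(k,len(u),'px',uv.mean(0).round(1),'plane',P.mean(0).round(4),'depth-med',np.median(Q,0).round(4)); return P
hs=cv2.cvtColor(im,cv2.COLOR_RGB2HSV)
red=mask(im,(0,120,60),(8,255,255))|mask(im,(170,120,60),(180,255,255))
t=st('tab',roi(red,240,235,275,280),.006)
print('tab ends',t[t[:,0].argmin()],t[t[:,0].argmax()])
w=np.linalg.svd(t-t.mean(0))[2][0];print('tab axis',w)
strip=roi(((hs[:,:,1]<90)&(hs[:,:,2]>110)).astype(np.uint8)*255,250,195,275,262)
s=st('strip',strip,.006);print('strip axis',np.linalg.svd(s-s.mean(0))[2][0])
st('pointer',roi(mask(im,(20,100,70),(36,255,255)),195,180,215,205),.03)
st('handle',roi(mask(im,(4,150,100),(20,255,255)),190,150,216,172),.14)
blk=roi((hs[:,:,2]<70).astype(np.uint8)*255,215,160,285,200)
n,l,S,c=cv2.connectedComponentsWithStats(blk)
for i in range(1,n):
    if S[i,4]>15: st('blk%d'%i,l==i,.15); print(S[i])
cv2.imwrite('pics/topc.png',cv2.resize(im[145:285,180:330,::-1],None,fx=5,fy=4.2 and 5,interpolation=cv2.INTER_NEAREST)[:600])
E
```

```text
tab 76 px [257.9 258.6] plane [0.3813 0.0607 0.006 ] depth-med [0.3804 0.0605 0.0044]
tab ends [0.35894042 0.06587806 0.006     ] [0.40450441 0.05777769 0.006     ]
tab axis [-0.99100294  0.13384007 -0.        ]
strip 241 px [263.9 223.6] plane [0.4894 0.0446 0.006 ] depth-med [0.4881 0.0446 0.001 ]
strip axis [-0.98948364  0.14464484 -0.        ]
pointer 22 px [205.1 196. ] plane [0.5674 0.2249 0.03  ] depth-med [0.5577 0.2169 0.049 ]
handle 100 px [204.3 164.2] plane [0.6364 0.2145 0.14  ] depth-med [0.6418 0.218  0.1265]
blk1 125 px [271.1 181.9] plane [0.5849 0.0231 0.15  ] depth-med [0.6057 0.0244 0.0428]
[266 172  11  19 125]
blk2 136 px [236.7 183.1] plane [0.58   0.1194 0.15  ] depth-med [0.5816 0.1208 0.1431]
[218 177  38  13 136]
```

View pics/topc.png

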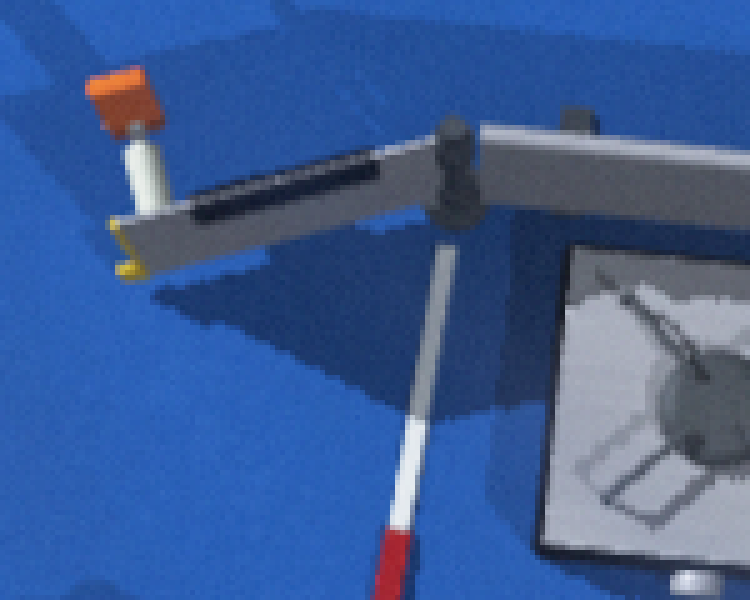

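The crop (5x, offset 180,145) shows the post top at (454,130), the rail top from (192,210) to (380,158), and the pointer's outer end at (117,270). The handle's top face is centred at (115,80) and the tab's inner end at (398,530).

```bash
python3 - <<'E'
from h import *
f=lambda x,y:(180+x/5-.4,145+y/5-.4)
H=unproj('top',[f(454,130)],.165)[0]; M=unproj('top',[f(398,530)],.006)[0]
P=unproj('top',[f(117,270)],.03)[0]; h=unproj('top',[f(115,80)],.14)[0]
r=unproj('top',[f(194,203),f(378,152)],.15)
print('H',H,'M',M,np.linalg.norm((H-M)[:2]),'P',P,np.linalg.norm((H-P)[:2]),'h',h,'rail',r,r.mean(0),np.linalg.norm((r.mean(0)-H)[:2]))
a=lambda v:np.arctan2(v[1],v[0])
print('ang mark',a(M-H),'ptr',a(P-H),'rail mid',a(r.mean(0)-H),'rail dir',a(r[0]-r[1]),'handle',a(h-H),np.linalg.norm((h-H)[:2]))
s=read_state();print(R.from_rotvec(s['orientation']).as_matrix().round(3))
E
```

```text
H [0.61364773 0.02536619 0.165     ] M [0.40573146 0.05719624 0.006     ] 0.2103385991337636 P [0.55931115 0.23112422 0.03      ] 0.21281172479045404 h [0.64708363 0.21976767 0.14      ] rail [[0.57322502 0.17052947 0.15      ]
 [0.60428358 0.0680896  0.15      ]] [0.5887543  0.11930953 0.15      ] 0.09718556838681167
ang mark 2.9896813988266073 ptr 1.828982236516933 rail mid 1.8298265688471553 rail dir 1.8651755057169512 handle 1.4004687505338036 0.19725591312923121
[[-0.928  0.373 -0.001]
 [ 0.373  0.928 -0.002]
 [ 0.    -0.002 -1.   ]]
```

>>> {"fn": "servo_tool", "kwargs": {"increments": [{"slide": [-42, -22, 2], "dr": [0, 0, 0.08], "jaw": 0.3}, {"slide": [-84, -45, 4], "dr": [0, 0, 0.16], "jaw": 0.4}, {"slide": [-125, -67, 6], "dr": [0, 0, 0.23], "jaw": 0.4}, {"slide": [-167, -90, 8], "dr": [0, 0, 0.31], "jaw": 0.4}, {"slide": [-209, -112, 10], "dr": [0, 0, 0.39], "jaw": 0.4}, {"slide": [-251, -135, 12], "dr": [0, 0, 0.46], "jaw": 0.4}, {"slide": [-292, -157, 14], "dr": [0, 0, 0.54], "jaw": 0.4}, {"slide": [-334, -180, 16], "dr": [0, 0, 0.62], "jaw": 0.4}, {"slide": [-376, -202, 18], "dr": [0, 0, 0.7], "jaw": 0.4}, {"slide": [-418, -224, 20], "dr": [0, 0, 0.77], "jaw": 0.4}, {"slide": [-460, -247, 22], "dr": [0, 0, 0.85], "jaw": 0.4}, {"slide": [-501, -269, 24], "dr": [0, 0, 0.924], "jaw": 0.4}, {"slide": [-501, -269, 25], "dr": [0, 0, 0.924], "jaw": 0.4}, {"slide": [-501, -269, 25], "dr": [0, 0, 0.924], "jaw": 0.4}, {"slide": [-501, -269, 25], "dr": [0, 0, 0.924], "jaw": 0.4}]}}

```text
t: 1.6
tool_pos: [0.5877, 0.1212, 0.3793]
orientation: [-1.906, -2.496, 0.001]
force: [-0.3, -0.6, 0.7]
opening: 0.0558
gripper_force: 0.0
```

>>> {"fn": "servo_tool", "kwargs": {"increments": [{"slide": [0, 0, 25], "dr": [0, 0, 0], "jaw": 0.4}, {"slide": [0, 0, 50], "dr": [0, 0, 0], "jaw": 0.4}, {"slide": [0, 0, 70], "dr": [0, 0, 0], "jaw": 0.4}, {"slide": [0, 0, 77], "dr": [0, 0, 0], "jaw": 0.4}, {"slide": [0, 0, 77], "dr": [0, 0, 0], "jaw": 0.6}, {"slide": [0, 0, 77], "dr": [0, 0, 0], "jaw": 0.8}, {"slide": [0, 0, 77], "dr": [0, 0, 0], "jaw": 1}, {"slide": [0, 0, 77], "dr": [0, 0, 0], "jaw": 1}, {"slide": [0, 0, 77], "dr": [0, 0, 0], "jaw": 1}, {"slide": [0, 0, 77], "dr": [0, 0, 0], "jaw": 1}], "force": 30}}

```text
t: 2.6
tool_pos: [0.5883, 0.1205, 0.3031]
orientation: [1.908, 2.495, 0.0]
force: [-0.0, -0.5, -0.5]
opening: 0.012
gripper_force: 0.4
```

```bash
cat >> h.py <<'E'
H=np.array([.6145,.0250])
def tri(a): return R.from_euler('z',a)*R.from_matrix(np.array([[1,0,0],[0,-1,0],[0,0,-1.]]))  # tool down, x at angle a
def xang(s): return 2*np.arctan2(s['orientation'][1],s['orientation'][0])%(2*np.pi)
def step(s,xy,z,a):
    A=R.from_rotvec(s['orientation']); d=A.inv().apply(np.r_[xy,z]-s['tool_pos'])*1000
    return d.round(1).tolist(),round(-(a-xang(s)),3)
E
python3 - <<'E'
from h import *
s=read_state(); print(s['tool_pos'],s['opening'],s['gripper_force'],s['force'],xang(s))
v=s['tool_pos'][:2]-H; r=np.hypot(*v); a0=np.arctan2(v[1],v[0]); print(r,a0)
for k in range(1,25):
    da=.05*k; print(k,step(s,H+r*np.array([np.cos(a0+da),np.sin(a0+da)]),s['tool_pos'][2],xang(s)+da))
E
```

```text
[0.588304   0.12048007 0.30313837] 0.01204733872484473 0.4459415841847658 [-0.0069844  -0.53607601 -0.47569865] 1.8357207560973425
0.09900845628462819 1.838568258341713
1 ([-0.1, -4.9, -0.0], np.float64(-0.05))
2 ([-0.5, -9.9, -0.0], np.float64(-0.1))
3 ([-1.2, -14.8, -0.0], np.float64(-0.15))
4 ([-2.0, -19.7, -0.0], np.float64(-0.2))
5 ([-3.1, -24.5, -0.0], np.float64(-0.25))
6 ([-4.5, -29.2, -0.0], np.float64(-0.3))
7 ([-6.1, -33.9, -0.0], np.float64(-0.35))
8 ([-7.9, -38.5, -0.0], np.float64(-0.4))
9 ([-10.0, -43.0, -0.0], np.float64(-0.45))
10 ([-12.3, -47.4, -0.0], np.float64(-0.5))
11 ([-14.7, -51.7, -0.0], np.float64(-0.55))
12 ([-17.5, -55.9, -0.0], np.float64(-0.6))
13 ([-20.4, -59.9, -0.0], np.float64(-0.65))
14 ([-23.5, -63.7, -0.0], np.float64(-0.7))
15 ([-26.8, -67.4, -0.0], np.float64(-0.75))
16 ([-30.2, -70.9, -0.0], np.float64(-0.8))
17 ([-33.9, -74.3, -0.0], np.float64(-0.85))
18 ([-37.7, -77.4, -0.0], np.float64(-0.9))
19 ([-41.6, -80.4, -0.0], np.float64(-0.95))
20 ([-45.8, -83.2, -0.0], np.float64(-1.0))
21 ([-50.0, -85.7, -0.0], np.float64(-1.05))
22 ([-54.3, -88.1, -0.0], np.float64(-1.1))
23 ([-58.8, -90.2, -0.0], np.float64(-1.15))
24 ([-63.4, -92.1, -0.0], np.float64(-1.2))
```

>>> {"fn": "servo_tool", "kwargs": {"increments": [{"slide": [0, 0, 0], "dr": [0, 0, 0], "jaw": 1}, {"slide": [0, 0, 0], "dr": [0, 0, 0], "jaw": 1}, {"slide": [0, 0, 0], "dr": [0, 0, 0], "jaw": 1}, {"slide": [-0.1, -4.9, 0], "dr": [0, 0, -0.05], "jaw": 1}, {"slide": [-0.5, -9.9, 0], "dr": [0, 0, -0.1], "jaw": 1}, {"slide": [-1.2, -14.8, 0], "dr": [0, 0, -0.15], "jaw": 1}, {"slide": [-2, -19.7, 0], "dr": [0, 0, -0.2], "jaw": 1}, {"slide": [-3.1, -24.5, 0], "dr": [0, 0, -0.25], "jaw": 1}, {"slide": [-4.5, -29.2, 0], "dr": [0, 0, -0.3], "jaw": 1}, {"slide": [-6.1, -33.9, 0], "dr": [0, 0, -0.35], "jaw": 1}, {"slide": [-7.9, -38.5, 0], "dr": [0, 0, -0.4], "jaw": 1}, {"slide": [-10, -43, 0], "dr": [0, 0, -0.45], "jaw": 1}, {"slide": [-12.3, -47.4, 0], "dr": [0, 0, -0.5], "jaw": 1}, {"slide": [-14.7, -51.7, 0], "dr": [0, 0, -0.55], "jaw": 1}, {"slide": [-17.5, -55.9, 0], "dr": [0, 0, -0.6], "jaw": 1}, {"slide": [-20.4, -59.9, 0], "dr": [0, 0, -0.65], "jaw": 1}, {"slide": [-23.5, -63.7, 0], "dr": [0, 0, -0.7], "jaw": 1}, {"slide": [-23.5, -63.7, 0], "dr": [0, 0, -0.7], "jaw": 1}]}}

```text
t: 4.4
tool_pos: [0.5331, 0.0814, 0.3031]
orientation: [0.936, 2.998, 0.003]
force: [1.9, 5.5, -0.0]
opening: 0.0117
gripper_force: 30.1
```

```bash
python3 - <<'E'
from h import *
s=read_state(); print(s['tool_pos'],s['opening'],s['gripper_force'],s['force'],s['wrist_torque'],xang(s))
v=s['tool_pos'][:2]-H; r=np.hypot(*v); a0=np.arctan2(v[1],v[0]); print(r,a0)
for k in range(1,14):
    da=.04*k; print(k,step(s,H+r*np.array([np.cos(a0+da),np.sin(a0+da)]),s['tool_pos'][2],xang(s)+da))
E
```

```text
[0.53306689 0.08143757 0.3031389 ] 0.0117233941872896 30.122826397418976 [ 1.87405434  5.51398157 -0.03513304] [ 0.7859162  -0.17267874 -0.37261583] 2.5362036036192412
0.09907850945139282 2.5355434558975194
1 ([-0.1, -4.0, -0.0], np.float64(-0.04))
2 ([-0.3, -7.9, -0.0], np.float64(-0.08))
3 ([-0.7, -11.9, -0.0], np.float64(-0.12))
4 ([-1.3, -15.8, -0.0], np.float64(-0.16))
5 ([-2.0, -19.7, -0.0], np.float64(-0.2))
6 ([-2.8, -23.6, -0.0], np.float64(-0.24))
7 ([-3.8, -27.4, -0.1], np.float64(-0.28))
8 ([-5.0, -31.2, -0.1], np.float64(-0.32))
9 ([-6.3, -34.9, -0.1], np.float64(-0.36))
10 ([-7.8, -38.6, -0.1], np.float64(-0.4))
11 ([-9.4, -42.2, -0.1], np.float64(-0.44))
12 ([-11.2, -45.8, -0.1], np.float64(-0.48))
13 ([-13.1, -49.2, -0.1], np.float64(-0.52))
```

>>> {"fn": "servo_tool", "kwargs": {"increments": [{"slide": [-0.1, -4, 0], "dr": [0, 0, -0.04], "jaw": 1}, {"slide": [-0.3, -7.9, 0], "dr": [0, 0, -0.08], "jaw": 1}, {"slide": [-0.7, -11.9, 0], "dr": [0, 0, -0.12], "jaw": 1}, {"slide": [-1.3, -15.8, 0], "dr": [0, 0, -0.16], "jaw": 1}, {"slide": [-2, -19.7, 0], "dr": [0, 0, -0.2], "jaw": 1}, {"slide": [-2.8, -23.6, 0], "dr": [0, 0, -0.24], "jaw": 1}, {"slide": [-3.8, -27.4, 0], "dr": [0, 0, -0.28], "jaw": 1}, {"slide": [-5, -31.2, 0], "dr": [0, 0, -0.32], "jaw": 1}, {"slide": [-6.3, -34.9, 0], "dr": [0, 0, -0.36], "jaw": 1}, {"slide": [-7.8, -38.6, 0], "dr": [0, 0, -0.4], "jaw": 1}, {"slide": [-8.6, -40.4, 0], "dr": [0, 0, -0.42], "jaw": 1}, {"slide": [-9.4, -42.2, 0], "dr": [0, 0, -0.44], "jaw": 1}, {"slide": [-10.3, -44, 0], "dr": [0, 0, -0.46], "jaw": 1}, {"slide": [-11.2, -45.8, 0], "dr": [0, 0, -0.48], "jaw": 1}, {"slide": [-11.2, -45.8, 0], "dr": [0, 0, -0.48], "jaw": 1}, {"slide": [-11.2, -45.8, 0], "dr": [0, 0, -0.48], "jaw": 1}]}}

```text
t: 6.0
tool_pos: [0.516, 0.0378, 0.3031]
orientation: [-0.2, -3.135, -0.002]
force: [-2.4, 6.0, 4.9]
opening: 0.0117
gripper_force: 30.2
```

```bash
python3 - <<'E'
from h import *
s=read_state(); print(s['tool_pos'],s['force'],xang(s))
im,d=read_camera('scene'); np.savez('scene1.npz',im=im)
cv2.imwrite('pics/s1.png',cv2.resize(im[140:270,200:370,::-1],None,fx=4,fy=4,interpolation=cv2.INTER_CUBIC))
E
```

```text
[0.51603746 0.03779426 0.30308795] [-2.4186107   5.97880732  4.85399615] 3.0141424586852397
```

View pics/s1.png

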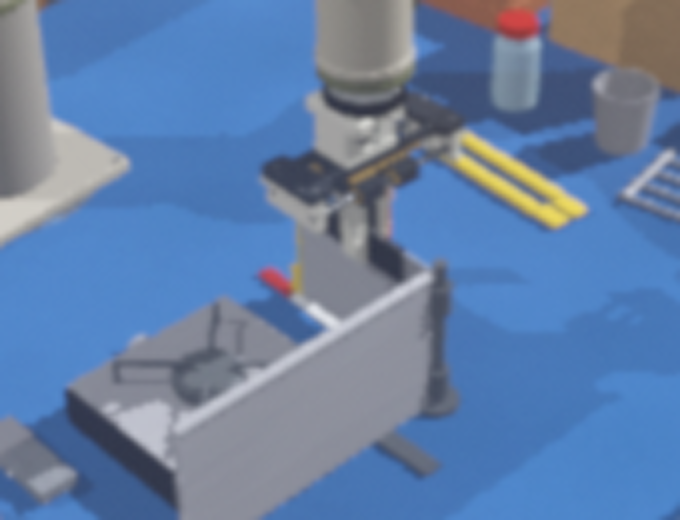

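The scene crop shows the wing held with its yellow pointer at (297,278), just beside the red tab at (278,280). I'll release, rise and look.

>>> {"fn": "servo_tool", "kwargs": {"increments": [{"slide": [-11, -46, 0], "dr": [0, 0, 0], "jaw": 0.8}]}}

```text
t: 6.15
tool_pos: [0.52, -0.0037, 0.3026]
orientation: [-0.189, -3.131, -0.014]
force: [-3.5, 24.5, 5.1]
opening: 0.0173
gripper_force: 38.4
```

I made a mistake: that row carried a stray shift and pushed the wing about 40 mm further in. I'll back off, open the jaws and look.

>>> {"fn": "servo_tool", "kwargs": {"increments": [{"slide": [0, 8, 0], "dr": [0, 0, 0], "jaw": 0.6}, {"slide": [0, 10, 0], "dr": [0, 0, 0], "jaw": 0.5}, {"slide": [0, 10, 0], "dr": [0, 0, 0], "jaw": 0.4}, {"slide": [0, 10, 0], "dr": [0, 0, 0], "jaw": 0.4}]}}

```text
t: 6.55
tool_pos: [0.5223, 0.0009, 0.3025]
orientation: [-0.196, -3.135, 0.0]
force: [0.0, 0.3, -0.3]
opening: 0.0457
gripper_force: 0.0
```

```bash
python3 - <<'E'
from h import *
s=read_state(); print(s['tool_pos'],s['force'],xang(s),s['opening'])
im,d=read_camera('scene'); np.savez('scene2.npz',im=im)
it,_=read_camera('top'); np.savez('top2.npz',im=it)
a=cv2.resize(im[140:270,210:370],None,fx=3.5,fy=3.5); b=cv2.resize(it[150:290,200:330],None,fx=3,fy=3)
c=np.zeros((455,560+390,3),np.uint8); c[:455,:560]=a[:455]; c[:420,560:]=b
cv2.imwrite('pics/s2.png',cv2.resize(c[:,:,::-1],(798,382)))
E
```

```text
[0.52228997 0.00085745 0.30248327] [ 0.04669873  0.33647198 -0.28403729] 3.0165938397802328 0.045687664927586615
```

View pics/s2.png

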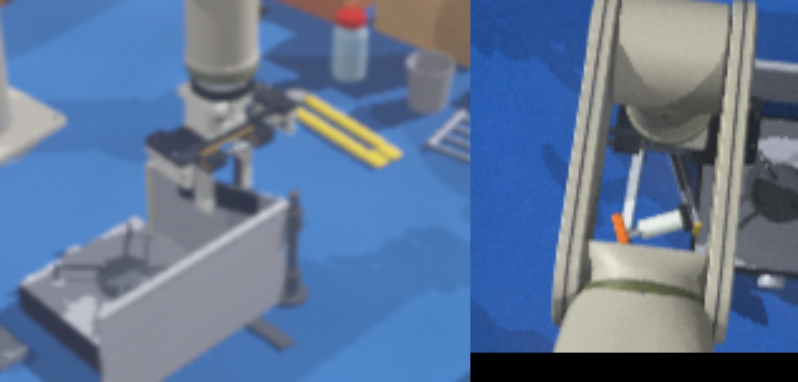

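Released and force-free, the wing now stands past the mark. In the top crop the pointer is at about (697,228), near the burner's edge. I'll measure it and plan the return swing.

```bash
cat >> h.py <<'E'
def pointer(im,x0,y0,x1,y1):
    m=roi(mask(im,(20,100,70),(36,255,255)),x0,y0,x1,y1); v,u=np.nonzero(m)
    P=unproj('top',np.c_[u,v],.03); v=P[:,:2]-H
    return len(u),np.c_[u,v[:,0]*0].shape,P.mean(0).round(4),np.arctan2(v[:,1],v[:,0]).mean(),np.hypot(*v.T).max()
E
python3 - <<'E'
from h import *
im=np.load('top2.npz')['im']; m=roi(mask(im,(20,80,60),(36,255,255)),270,225,310,255); v,u=np.nonzero(m)
print(list(zip(u,v)))
P=unproj('top',np.c_[u,v],.03); w=P[:,:2]-H; print(P.mean(0),np.arctan2(w[:,1],w[:,0])%6.283,np.hypot(*w.T))
m=roi(mask(im,(4,150,100),(20,255,255)),240,220,275,255); v,u=np.nonzero(m); Q=unproj('top',np.c_[u,v],.14)
w=Q[:,:2].mean(0)-H; print('handle',Q.mean(0),len(u),np.arctan2(w[1],w[0])%6.283+.436,np.hypot(*w))
E
```

```text
[(np.int64(290), np.int64(238)), (np.int64(291), np.int64(238)), (np.int64(289), np.int64(239)), (np.int64(290), np.int64(239)), (np.int64(291), np.int64(239)), (np.int64(288), np.int64(240)), (np.int64(289), np.int64(240)), (np.int64(290), np.int64(240)), (np.int64(288), np.int64(241)), (np.int64(289), np.int64(241)), (np.int64(290), np.int64(241)), (np.int64(288), np.int64(242)), (np.int64(289), np.int64(242)), (np.int64(290), np.int64(242))]
[ 0.43618589 -0.03357339  0.03      ] [3.47851111 3.49406831 3.45777203 3.47326687 3.48860664 3.43749199
 3.45291073 3.46818632 3.43300203 3.44820049 3.46326218 3.42865084
 3.44363457 3.45848754] [0.18206873 0.18304053 0.18401926 0.18493149 0.18588778 0.18604579
 0.18689941 0.18779716 0.18894167 0.18978181 0.1906655  0.19183921
 0.19266627 0.19353631]
handle [0.42131695 0.05381469 0.14      ] 38 3.4295268206452354 0.19532019270588893
```

>>> {"fn": "servo_tool", "kwargs": {"increments": [{"slide": [1, -1.5, 0], "dr": [0, 0, -0.1], "jaw": 0.35}, {"slide": [2, -3, 0], "dr": [0, 0, -0.2], "jaw": 0.35}, {"slide": [3, -4.7, 0], "dr": [0, 0, -0.3], "jaw": 0.35}, {"slide": [3, -4.7, 0], "dr": [0, 0, -0.41], "jaw": 0.5}, {"slide": [3, -4.7, 0], "dr": [0, 0, -0.41], "jaw": 0.7}, {"slide": [3, -4.7, 0], "dr": [0, 0, -0.41], "jaw": 1}, {"slide": [3, -4.7, 0], "dr": [0, 0, -0.41], "jaw": 1}, {"slide": [3, -4.7, 0], "dr": [0, 0, -0.41], "jaw": 1}, {"slide": [3, -4.7, 0], "dr": [0, 0, -0.41], "jaw": 1}, {"slide": [3, -4.7, 0], "dr": [0, 0, -0.41], "jaw": 1}], "force": 30}}

```text
t: 7.65
tool_pos: [0.5189, -0.0042, 0.3027]
orientation: [0.444, -3.11, 0.0]
force: [-0.8, -0.5, -0.5]
opening: 0.0116
gripper_force: 30.0
```

```bash
python3 - <<'E'
from h import *
s=read_state(); print(s['tool_pos'],s['opening'],s['gripper_force'],s['force'],s['wrist_torque'],xang(s),s['q'])
v=s['tool_pos'][:2]-H; r=np.hypot(*v); a0=np.arctan2(v[1],v[0])%6.283; print(r,a0)
for k in range(1,15):
    da=-.04*k; print(k,step(s,H+r*np.array([np.cos(a0+da),np.sin(a0+da)]),s['tool_pos'][2],xang(s)+da))
E
```

```text
[ 0.51885273 -0.00424526  0.30270288] 0.01158816139436882 29.994942247867584 [-0.81112175 -0.4863899  -0.52104734] [ 0.03005437 -0.01450745  0.06928453] 3.425391688538326 [-1.06998908e-01 -1.60087068e-02  1.83008448e+00 -5.48258082e-05
  1.32761168e+00 -1.96158107e+00]
0.10001842756451267 3.438141608825271
1 ([-0.0, 4.0, -0.0], np.float64(0.04))
2 ([-0.2, 8.0, -0.0], np.float64(0.08))
3 ([-0.6, 12.0, -0.0], np.float64(0.12))
4 ([-1.1, 16.0, -0.0], np.float64(0.16))
5 ([-1.7, 19.9, -0.0], np.float64(0.2))
6 ([-2.6, 23.8, -0.0], np.float64(0.24))
7 ([-3.5, 27.7, -0.0], np.float64(0.28))
8 ([-4.7, 31.5, -0.0], np.float64(0.32))
9 ([-6.0, 35.3, -0.0], np.float64(0.36))
10 ([-7.4, 39.1, -0.0], np.float64(0.4))
11 ([-9.0, 42.7, -0.0], np.float64(0.44))
12 ([-10.7, 46.3, -0.0], np.float64(0.48))
13 ([-12.6, 49.9, -0.0], np.float64(0.52))
14 ([-14.6, 53.3, -0.0], np.float64(0.56))
```

>>> {"fn": "servo_tool", "kwargs": {"increments": [{"slide": [0, 4, 0], "dr": [0, 0, 0.04], "jaw": 1}, {"slide": [-0.2, 8, 0], "dr": [0, 0, 0.08], "jaw": 1}, {"slide": [-0.6, 12, 0], "dr": [0, 0, 0.12], "jaw": 1}, {"slide": [-1.1, 16, 0], "dr": [0, 0, 0.16], "jaw": 1}, {"slide": [-1.7, 19.9, 0], "dr": [0, 0, 0.2], "jaw": 1}, {"slide": [-2.6, 23.8, 0], "dr": [0, 0, 0.24], "jaw": 1}, {"slide": [-3.5, 27.7, 0], "dr": [0, 0, 0.28], "jaw": 1}, {"slide": [-4.7, 31.5, 0], "dr": [0, 0, 0.32], "jaw": 1}, {"slide": [-6, 35.3, 0], "dr": [0, 0, 0.36], "jaw": 1}, {"slide": [-7.4, 39.1, 0], "dr": [0, 0, 0.4], "jaw": 1}, {"slide": [-9, 42.7, 0], "dr": [0, 0, 0.44], "jaw": 1}, {"slide": [-10.7, 46.3, 0], "dr": [0, 0, 0.48], "jaw": 1}, {"slide": [-11.6, 48.1, 0], "dr": [0, 0, 0.5], "jaw": 1}, {"slide": [-11.6, 48.1, 0], "dr": [0, 0, 0.5], "jaw": 1}, {"slide": [-11.6, 48.1, 0], "dr": [0, 0, 0.5], "jaw": 1}, {"slide": [-11.6, 48.1, 0], "dr": [0, 0, 0.5], "jaw": 0.9}, {"slide": [-11.6, 48.1, 0], "dr": [0, 0, 0.5], "jaw": 0.7}, {"slide": [-11.6, 48.1, 0], "dr": [0, 0, 0.5], "jaw": 0.5}, {"slide": [-11.6, 48.1, 0], "dr": [0, 0, 0.5], "jaw": 0.4}, {"slide": [-11.6, 48.1, 0], "dr": [0, 0, 0.5], "jaw": 0.35}]}}

```text
t: 9.65
tool_pos: [0.5164, 0.0453, 0.3027]
orientation: [-0.339, -3.123, -0.001]
force: [0.4, -0.2, -0.2]
opening: 0.0393
gripper_force: 0.0
```

>>> {"fn": "servo_tool", "kwargs": {"increments": [{"slide": [0, 0, -40], "dr": [0, 0, 0], "jaw": 0.35}, {"slide": [0, 0, -80], "dr": [0, 0, 0], "jaw": 0.35}, {"slide": [0, 0, -95], "dr": [0, 0, 0], "jaw": 0.35}, {"slide": [0, 50, -95], "dr": [0, 0, 0], "jaw": 0.35}, {"slide": [0, 100, -95], "dr": [0, 0, 0], "jaw": 0.35}, {"slide": [0, 150, -95], "dr": [0, 0, 0], "jaw": 0.35}, {"slide": [0, 200, -95], "dr": [0, 0, 0], "jaw": 0.35}, {"slide": [0, 240, -95], "dr": [0, 0, 0], "jaw": 0.35}, {"slide": [0, 240, -95], "dr": [0, 0, 0], "jaw": 0.35}]}}

```text
t: 10.55
tool_pos: [0.5674, 0.2843, 0.396]
orientation: [-0.331, -3.122, -0.001]
force: [0.3, -0.3, 0.2]
opening: 0.0604
gripper_force: 0.0
```

```bash
python3 - <<'E'
from h import *
s=read_state(); print(s['t'],s['tool_pos'],s['force'],xang(s),s['opening'])
im,d=read_camera('scene'); np.savez('scene3.npz',im=im)
it,_=read_camera('top'); np.savez('top3.npz',im=it)
a=cv2.resize(im[140:270,210:370],None,fx=3.5,fy=3.5); b=cv2.resize(it[150:290,200:330],None,fx=3,fy=3)
c=np.zeros((455,560+390,3),np.uint8); c[:455,:560]=a[:455]; c[:420,560:]=b
cv2.imwrite('pics/s3.png',cv2.resize(c[:,:,::-1],(798,382)))
E
```

```text
10.55 [0.56743296 0.28429987 0.39600659] [ 0.32264845 -0.34018107  0.15215529] 2.93033879167834 0.06040135430496656
```

View pics/s3.png

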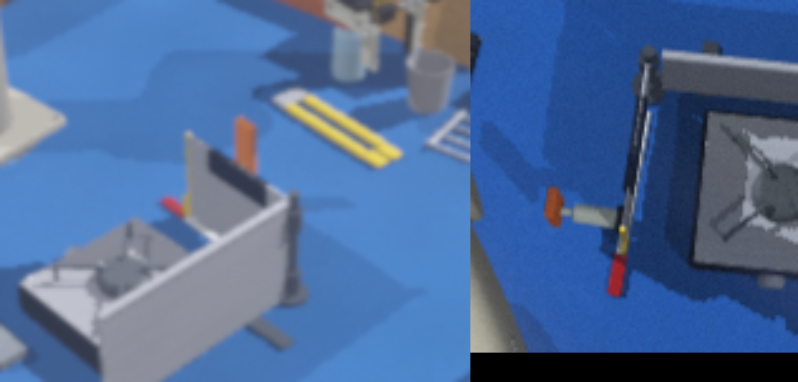

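The view is unobstructed. In the top crop the yellow pointer at (623,243) meets the red tab's inner end at (620,258). Next I'll measure the offset precisely.

```bash
cat > meas.py <<'E'
from h import *
def meas(im,name,rb,yb):
    red=roi(mask(im,(0,110,60),(8,255,255))|mask(im,(170,110,60),(180,255,255)),*rb)
    v,u=np.nonzero(red); T=unproj(name,np.c_[u,v],.006)[:,:2]
    yel=roi(mask(im,(20,90,60),(36,255,255)),*yb); v2,u2=np.nonzero(yel)
    P=unproj(name,np.c_[u2,v2],.03)[:,:2]
    c=T.mean(0); ax=np.array([np.cos(2.99),np.sin(2.99)]); n=np.array([ax[1],-ax[0]])  # n: outward (+y side)
    axf=np.linalg.svd(T-c)[2][0]
    print(name,'tab',len(u),c.round(4),'axis ang',np.arctan2(axf[1],axf[0])%np.pi,'hinge lat',((H-c)@n).round(4))
    o=np.argsort((P-c)@ax)
    print(' yellow px',list(zip(u2[o],v2[o]))); print(' along',((P-c)@ax)[o].round(3)); print(' lateral out mm',((P-c)@n*1000)[o].round(1))
E
python3 - <<'E'
from meas import *
meas(np.load('top3.npz')['im'],'top',(235,225,275,280),(235,215,275,260))
meas(np.load('scene3.npz')['im'],'scene',(250,195,285,225),(260,185,290,222))
E
```

```text
top tab 90 [0.3912 0.0695] axis ang 0.6514441741838803 hinge lat -0.0103
 yellow px [(np.int64(261), np.int64(240)), (np.int64(260), np.int64(240)), (np.int64(259), np.int64(240)), (np.int64(261), np.int64(241)), (np.int64(260), np.int64(241)), (np.int64(259), np.int64(241)), (np.int64(261), np.int64(242)), (np.int64(260), np.int64(242)), (np.int64(259), np.int64(242)), (np.int64(261), np.int64(243)), (np.int64(260), np.int64(243)), (np.int64(261), np.int64(244)), (np.int64(260), np.int64(244)), (np.int64(261), np.int64(245)), (np.int64(260), np.int64(245)), (np.int64(261), np.int64(246)), (np.int64(260), np.int64(246)), (np.int64(261), np.int64(247)), (np.int64(260), np.int64(247)), (np.int64(261), np.int64(248)), (np.int64(260), np.int64(248)), (np.int64(261), np.int64(249)), (np.int64(260), np.int64(249)), (np.int64(261), np.int64(250)), (np.int64(260), np.int64(250))]
 along [-0.046 -0.046 -0.045 -0.043 -0.043 -0.042 -0.04  -0.04  -0.039 -0.037
 -0.037 -0.034 -0.034 -0.031 -0.031 -0.029 -0.028 -0.026 -0.025 -0.023
 -0.022 -0.02  -0.019 -0.017 -0.016]
 lateral out mm [-11.   -8.   -5.1 -11.5  -8.5  -5.6 -12.   -9.1  -6.1 -12.5  -9.6 -13.
 -10.1 -13.6 -10.6 -14.1 -11.1 -14.6 -11.6 -15.1 -12.2 -15.6 -12.7 -16.1
 -13.2]
scene tab 17 [0.3783 0.0582] axis ang 2.9515150872101295 hinge lat 0.0029
 yellow px [(np.int64(273), np.int64(212)), (np.int64(273), np.int64(211)), (np.int64(273), np.int64(210)), (np.int64(273), np.int64(209)), (np.int64(273), np.int64(208))]
 along [-0.047 -0.042 -0.037 -0.032 -0.027]
 lateral out mm [-14.2 -10.2  -6.1  -2.    2.1]
```

```bash
python3 - <<'E'
from meas import *
im=np.load('top3.npz')['im']
meas(im,'top',(250,248,270,280),(255,247,275,260))
im0=np.load('top0.npz')['im']
meas(im0,'top',(250,248,270,280),(255,247,275,260))
for r in range(245,270): print(r,' '.join('%3d,%3d,%3d'%tuple(im[r,c]) for c in range(255,266)))
E
```

```text
top tab 79 [0.3813 0.0608] axis ang 2.989121037057131 hinge lat -0.0002
 yellow px [(np.int64(261), np.int64(247)), (np.int64(260), np.int64(247)), (np.int64(261), np.int64(248)), (np.int64(260), np.int64(248)), (np.int64(261), np.int64(249)), (np.int64(260), np.int64(249)), (np.int64(261), np.int64(250)), (np.int64(260), np.int64(250))]
 along [-0.034 -0.033 -0.031 -0.031 -0.028 -0.028 -0.025 -0.025]
 lateral out mm [-4.6 -1.6 -5.1 -2.1 -5.6 -2.6 -6.1 -3.1]
top tab 76 [0.3813 0.0607] axis ang 3.0073497467250045 hinge lat -0.0001
 yellow px []
 along []
 lateral out mm []
245  22, 41, 82  21, 42, 78  22, 40, 76  55, 69, 96  93,102,113 103, 93, 62 112, 97, 40  87, 88, 64  40, 62, 96  36, 72,137  30, 70,138
246  20, 45, 92  22, 45, 90  19, 40, 79  68, 80,100  98,106,116 117,107, 66 129,113, 45  72, 74, 65  34, 58, 99  25, 52,100  26, 53,102
247  30, 55,107  27, 53,103  32, 55, 97  78, 87,105 101,108,118 130,118, 70 129,114, 42  63, 70, 83  29, 54,102  28, 55,102  26, 54,104
248  27, 53,103  26, 54,102  37, 60,101 110,115,127 109,114,113 128,117, 61 126,112, 38  58, 68, 90  25, 53,103  
[... 2178 characters left out ...]
, 90,173  41, 90,171
265 147, 39, 47 155, 38, 47 156, 35, 45 155, 37, 46 111, 35, 51  50, 53, 98  28, 56,106  31, 70,141  42, 90,171  42, 91,172  42, 90,172
266 123, 47, 70 134, 40, 52 160, 35, 46 163, 38, 42  97, 36, 54  38, 47, 92  27, 54,105  39, 84,163  45, 92,175  38, 89,170  39, 85,167
267  62, 73,140  78, 56,102 109, 44, 79 116, 43, 73  61, 45, 82  26, 50,100  25, 52,102  40, 86,162  41, 87,171  39, 88,169  41, 89,171
268  37, 88,172  36, 81,154  34, 76,146  37, 75,144  33, 74,144  38, 79,151  33, 75,147  42, 86,167  40, 89,170  42, 91,172  40, 88,175
269  39, 90,174  40, 91,173  40, 89,172  44, 91,176  41, 90,173  38, 90,174  40, 90,174  40, 89,172  38, 88,173  42, 92,175  37, 86,171
```

The pointer rests about 4.5 mm to the burner side of the tab's middle, inside ±8 mm. I'll make one small correction towards the middle.

>>> {"fn": "servo_tool", "kwargs": {"increments": [{"slide": [0, -50, 0], "dr": [0, 0, -0.02], "jaw": 0.35}, {"slide": [0, -100, 0], "dr": [0, 0, -0.04], "jaw": 0.35}, {"slide": [0, -150, 0], "dr": [0, 0, -0.06], "jaw": 0.35}, {"slide": [-1, -200, 0], "dr": [0, 0, -0.08], "jaw": 0.35}, {"slide": [-1, -240, 0], "dr": [0, 0, -0.08], "jaw": 0.35}, {"slide": [-1, -252, 0], "dr": [0, 0, -0.08], "jaw": 0.35}, {"slide": [-1, -252, 10], "dr": [0, 0, -0.08], "jaw": 0.35}, {"slide": [-1, -252, 45], "dr": [0, 0, -0.08], "jaw": 0.35}, {"slide": [-1, -252, 75], "dr": [0, 0, -0.08], "jaw": 0.35}, {"slide": [-1, -252, 93], "dr": [0, 0, -0.08], "jaw": 0.35}, {"slide": [-1, -252, 93], "dr": [0, 0, -0.08], "jaw": 0.6}, {"slide": [-1, -252, 93], "dr": [0, 0, -0.08], "jaw": 0.8}, {"slide": [-1, -252, 93], "dr": [0, 0, -0.08], "jaw": 1}, {"slide": [-1, -252, 93], "dr": [0, 0, -0.08], "jaw": 1}, {"slide": [-1, -252, 93], "dr": [0, 0, -0.08], "jaw": 1}, {"slide": [-1, -252, 93], "dr": [0, 0, -0.08], "jaw": 1}, {"slide": [-1, -252, 93], "dr": [0, 0, -0.08], "jaw": 1}]}}

```text
t: 12.35
tool_pos: [0.5152, 0.0337, 0.3055]
orientation: [0.213, 3.133, 0.002]
force: [0.1, 7.1, 2.8]
opening: 0.0122
gripper_force: 29.9
```

```bash
python3 - <<'E'
from h import *
s=read_state(); print(s['tool_pos'],s['opening'],s['gripper_force'],s['force'],s['wrist_torque'],xang(s))
v=s['tool_pos'][:2]-H; r=np.hypot(*v); a0=np.arctan2(v[1],v[0])%6.283; print(r,a0)
for t in (2.99,2.97,2.95,2.935,2.919,2.91):
    da=t-a0; print(t,step(s,H+r*np.array([np.cos(a0+da),np.sin(a0+da)]),s['tool_pos'][2],xang(s)+da))
E
```

```text
[0.5151979  0.03374789 0.30545428] 0.012183936790936174 29.93989884853363 [0.07179172 7.05153961 2.75424057] [ 1.26493998 -0.08464888  0.34810177] 3.006013287553971
0.09968667230888782 3.0537257466636665
2.99 ([0.1, 6.4, 0.0], np.float64(0.064))
2.97 ([0.0, 8.3, 0.0], np.float64(0.084))
2.95 ([-0.0, 10.3, 0.0], np.float64(0.104))
2.935 ([-0.1, 11.8, 0.0], np.float64(0.119))
2.919 ([-0.3, 13.4, 0.0], np.float64(0.135))
2.91 ([-0.3, 14.3, 0.0], np.float64(0.144))
```

>>> {"fn": "servo_tool", "kwargs": {"increments": [{"slide": [0, 2, 0], "dr": [0, 0, 0.01], "jaw": 1}, {"slide": [0, 4, 0], "dr": [0, 0, 0.03], "jaw": 1}, {"slide": [0, 6, 0], "dr": [0, 0, 0.04], "jaw": 1}, {"slide": [0, 8, 0], "dr": [0, 0, 0.055], "jaw": 1}, {"slide": [0, 10, 0], "dr": [0, 0, 0.07], "jaw": 1}, {"slide": [-0.1, 12, 0], "dr": [0, 0, 0.08], "jaw": 1}, {"slide": [-0.3, 13.4, 0], "dr": [0, 0, 0.09], "jaw": 1}, {"slide": [-0.3, 13.4, 0], "dr": [0, 0, 0.09], "jaw": 1}, {"slide": [-0.3, 13.4, 0], "dr": [0, 0, 0.09], "jaw": 1}]}}

```text
t: 13.25
tool_pos: [0.5171, 0.0452, 0.3054]
orientation: [0.356, 3.121, -0.005]
force: [-3.1, -6.5, 7.1]
opening: 0.0117
gripper_force: 29.8
```

>>> {"fn": "servo_tool", "kwargs": {"increments": [{"slide": [0, 1, 0], "dr": [0, 0, 0.01], "jaw": 1}, {"slide": [0, 2, 0], "dr": [0, 0, 0.02], "jaw": 1}, {"slide": [0, 2, 0], "dr": [0, 0, 0.02], "jaw": 1}]}}

```text
t: 13.55
tool_pos: [0.5175, 0.0472, 0.3054]
orientation: [0.388, 3.117, -0.005]
force: [-3.9, -7.3, 7.5]
opening: 0.0121
gripper_force: 29.8
```

>>> {"fn": "servo_tool", "kwargs": {"increments": [{"slide": [0, 0, 0], "dr": [0, 0, 0], "jaw": 0.9}, {"slide": [0, 0, 0], "dr": [0, 0, 0], "jaw": 0.7}, {"slide": [0, 0, 0], "dr": [0, 0, 0], "jaw": 0.5}, {"slide": [0, 0, 0], "dr": [0, 0, 0], "jaw": 0.35}, {"slide": [0, 0, 0], "dr": [0, 0, 0], "jaw": 0.35}, {"slide": [0, 0, 0], "dr": [0, 0, 0], "jaw": 0.35}, {"slide": [0, 0, -40], "dr": [0, 0, 0], "jaw": 0.35}, {"slide": [0, 0, -80], "dr": [0, 0, 0], "jaw": 0.35}, {"slide": [0, 0, -90], "dr": [0, 0, 0], "jaw": 0.35}, {"slide": [0, 50, -90], "dr": [0, 0, 0], "jaw": 0.35}, {"slide": [0, 100, -90], "dr": [0, 0, 0], "jaw": 0.35}, {"slide": [0, 150, -90], "dr": [0, 0, 0], "jaw": 0.35}, {"slide": [0, 200, -90], "dr": [0, 0, 0], "jaw": 0.35}, {"slide": [0, 240, -90], "dr": [0, 0, 0], "jaw": 0.35}, {"slide": [0, 240, -90], "dr": [0, 0, 0], "jaw": 0.35}]}}

```text
t: 15.05
tool_pos: [0.5755, 0.2859, 0.3928]
orientation: [-0.378, -3.117, -0.001]
force: [-0.3, -0.4, -0.2]
opening: 0.0604
gripper_force: 0.0
```

```bash
cat >> meas.py <<'E'
def look(k):
    s=read_state(); print(s['t'],s['tool_pos'],s['force'].round(1),xang(s),s['opening'])
    it,_=read_camera('top'); np.savez(f'top{k}.npz',im=it); im,_=read_camera('scene'); np.savez(f'scene{k}.npz',im=im)
    meas(it,'top',(250,248,270,280),(250,247,275,256))
    m=roi(mask(it,(4,150,80),(20,255,255)),190,170,250,260); n,l,S,c=cv2.connectedComponentsWithStats(m)
    i=1+S[1:,4].argmax(); print('orange',S[i],c[i].round(1),unproj('top',[c[i]],.14)[0].round(4))
    for r in (246,248,249,250,251): print(r,' '.join('%3d,%3d,%3d'%tuple(it[r,c]) for c in range(255,265)))
E
python3 -c "
from meas import *
look(4); it=np.load('top4.npz')['im']
cv2.imwrite('pics/t4.png',cv2.resize(it[165:275,195:295,::-1],None,fx=5,fy=5,interpolation=cv2.INTER_NEAREST))"
```

```text
15.05 [0.57550918 0.28589127 0.39276005] [-0.3 -0.4 -0.2] 2.9002728073360005 0.060429186071713575
top tab 77 [0.3807 0.061 ] axis ang 3.0043096759422605 hinge lat -0.0003
 yellow px [(np.int64(260), np.int64(247)), (np.int64(259), np.int64(247)), (np.int64(259), np.int64(248)), (np.int64(258), np.int64(248)), (np.int64(259), np.int64(249)), (np.int64(258), np.int64(249))]
 along [-0.034 -0.034 -0.031 -0.03  -0.028 -0.027]
 lateral out mm [-1.7  1.2  0.7  3.7  0.2  3.2]
orange [228 224   8  14  71] [231.3 230.5] [0.4471 0.1312 0.14  ]
246  19, 43, 79  20, 40, 74  19, 41, 76  86, 90, 74 126,111, 53 126,111, 54 131,137,136  76, 93,124  28, 54,102  24, 51,101
248  25, 52,101  27, 49, 94  27, 49, 82 119,110, 67 133,117, 49 121,119, 91 133,134,141  61, 78,113  27, 55,104  25, 51,102
249  31, 57,106  20, 49, 93  33, 53, 86 111,102, 63 124,112, 45 119,120,102 120,126,137  58, 74,113  28, 52,104  32, 57,106
250  27, 48, 94  24, 44, 79  68, 47, 69  97, 71, 50 103, 80, 46 103, 98, 92  95,104,117  49, 69,110  26, 54,103  24, 53,102
251  25, 45, 86  25, 34, 66  85, 35, 48  93, 35, 41  90, 42, 42  92, 56, 63  99, 60, 72  52, 58, 99  26, 51,103  34, 58,107
```

View pics/t4.png

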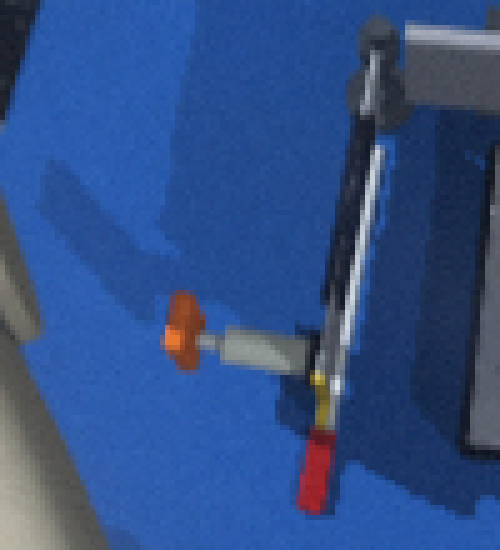

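The pointer now rests within about 1 mm of the tab's middle: in the crop, yellow at (320,400) runs into the tab at (318,435). On to the gauge handle.

>>> {"fn": "servo_tool", "kwargs": {"increments": [{"slide": [20, -42, 0], "dr": [0, 0, -0.02], "jaw": 0.4}, {"slide": [40, -84, 0], "dr": [0, 0, -0.04], "jaw": 0.4}, {"slide": [60, -126, 0], "dr": [0, 0, -0.06], "jaw": 0.4}, {"slide": [84, -176, 0], "dr": [0, 0, -0.085], "jaw": 0.4}, {"slide": [84, -176, 0], "dr": [0, 0, -0.085], "jaw": 0.4}, {"slide": [84, -176, 0], "dr": [0, 0, -0.085], "jaw": 0.4}]}}

```text
t: 15.75
tool_pos: [0.4507, 0.1291, 0.395]
orientation: [0.258, 3.13, 0.0]
force: [-0.3, 0.5, -0.2]
opening: 0.0556
gripper_force: 0.0
```

```bash
python3 - <<'E'
from meas import *
s=read_state(); print(s['tool_pos'],xang(s),s['opening']); print(step(s,[.4516,.1345],.295,2.985))
im,_=read_camera('scene'); np.savez('scene5.npz',im=im)
cv2.imwrite('pics/s5.png',cv2.resize(im[140:240,230:350,::-1],None,fx=6,fy=6,interpolation=cv2.INTER_CUBIC))
E
```

```text
[0.45073515 0.12914922 0.39495416] 2.977374108355564 0.05561969898447436
([0.2, 5.4, 100.0], np.float64(-0.008))
```

View pics/s5.png

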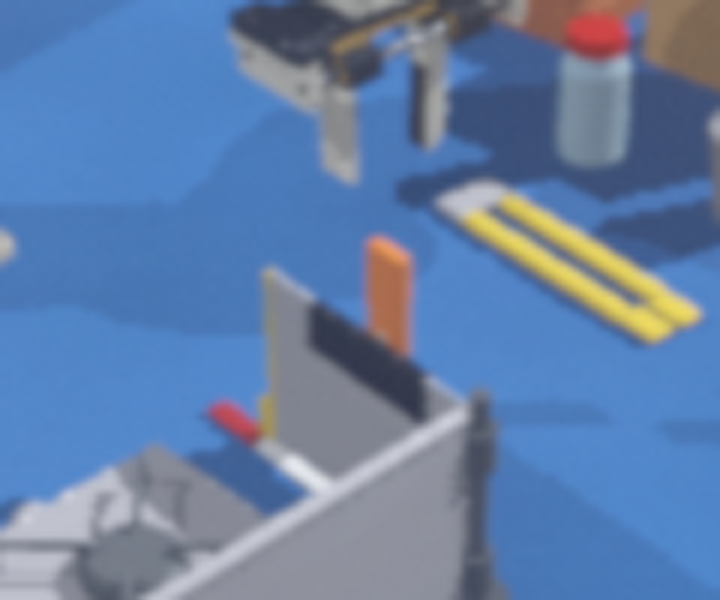

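The scene crop shows the handle top at (390,245), below and between the open fingers, with the pointer at the tab.

```bash
python3 - <<'E'
from meas import *
im=np.load('scene5.npz')['im']
m=roi(mask(im,(4,120,110),(20,255,255)),285,175,305,200); v,u=np.nonzero(m)
for z,sel in ((.14,v<=v.min()+3),): print(unproj('scene',[[u[sel].mean(),v[sel].mean()]],z),v.min(),u[v==v.min()])
print(unproj('scene',[[294.6,180.3]],.14))
s=read_state(); print(s['tool_pos']); print(step(s,[.4516,.1345],.295,2.985))
E
```

```text
[[0.45678665 0.12489729 0.14      ]] 181 [292 293 294]
[[0.44843071 0.13938006 0.14      ]]
[0.45152535 0.13003699 0.39523678]
([0.8, 4.3, 100.2], np.float64(-0.007))
```

>>> {"fn": "servo_tool", "kwargs": {"increments": [{"slide": [0.5, 4, 10], "dr": [0, 0, -0.007], "jaw": 0.4}, {"slide": [0.5, 4, 40], "dr": [0, 0, -0.007], "jaw": 0.4}, {"slide": [0.5, 4, 70], "dr": [0, 0, -0.007], "jaw": 0.4}, {"slide": [0.5, 4, 90], "dr": [0, 0, -0.007], "jaw": 0.4}, {"slide": [0.5, 4, 100], "dr": [0, 0, -0.007], "jaw": 0.4}, {"slide": [0.5, 4, 100], "dr": [0, 0, -0.007], "jaw": 0.5}, {"slide": [0.5, 4, 100], "dr": [0, 0, -0.007], "jaw": 0.6}, {"slide": [0.5, 4, 100], "dr": [0, 0, -0.007], "jaw": 0.65}, {"slide": [0.5, 4, 100], "dr": [0, 0, -0.007], "jaw": 0.7}], "force": 15}}

```text
t: 16.7
tool_pos: [0.4523, 0.1351, 0.296]
orientation: [0.241, 3.13, 0.001]
force: [0.2, 0.2, 0.0]
opening: 0.0299
gripper_force: 0.0
```

```bash
python3 - <<'E'
from meas import *
s=read_state(); print(s['t'],s['tool_pos'],s['opening'],s['force'],xang(s))
im,_=read_camera('scene'); it,_=read_camera('top')
a=cv2.resize(im[150:210,260:330],None,fx=6,fy=6); b=cv2.resize(it[200:270,210:280],None,fx=5,fy=5)
c=np.zeros((360,770,3),np.uint8); c[:,:420]=a; c[:350,420:]=b
cv2.imwrite('pics/s6.png',c[:,:,::-1])
E
```

```text
16.7 [0.45231655 0.13513329 0.29604539] 0.029899197771542155 [0.17120801 0.23208577 0.0089192 ] 2.9878655163885233
```

View pics/s6.png

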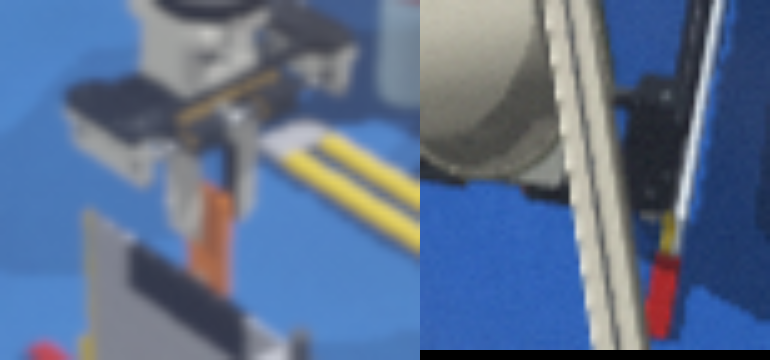

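The handle stands between the fingers at left-crop (212,240), clear of both pads. I'll close on it.

>>> {"fn": "servo_tool", "kwargs": {"increments": [{"slide": [0, 0, 0], "dr": [0, 0, 0], "jaw": 0.8}, {"slide": [0, 0, 0], "dr": [0, 0, 0], "jaw": 0.85}, {"slide": [0, 0, 0], "dr": [0, 0, 0], "jaw": 0.9}, {"slide": [0, 0, 0], "dr": [0, 0, 0], "jaw": 1}, {"slide": [0, 0, 0], "dr": [0, 0, 0], "jaw": 1}, {"slide": [0, 0, 0], "dr": [0, 0, 0], "jaw": 1}], "force": 20}}

```text
t: 17.4
tool_pos: [0.4517, 0.1349, 0.2948]
orientation: [0.241, 3.132, -0.0]
force: [-0.3, -0.5, 1.9]
opening: 0.012
gripper_force: 20.0
```

```bash
cat > pull.py <<'E'
from meas import *
n=np.array([.156,.9878]); p0=None
def pull(k):
    s=read_state(); it,_=read_camera('top'); s2=read_state(); np.savez(f'topP{k}.npz',im=it)
    m=roi(mask(it,(20,80,55),(36,255,255)),235,247,272,257); v,u=np.nonzero(m)
    P=unproj('top',np.c_[u,v],.03)[:,:2]; lat=((P-[.3813,.0608])@np.array([np.sin(2.99),-np.cos(2.99)])*1000)
    print(k,'t',s['t'],'tcp.n',(s['tool_pos'][:2]@n*1000).round(2),'F.n',(s['force'][:2]@n).round(2),(s2['force'][:2]@n).round(2),'F',s['force'].round(2),'op',s['opening'],s['gripper_force'],'ptr lat',lat.mean() if len(lat) else None,len(lat),'rows',sorted(set(v)))
E
python3 -c "
from pull import *
pull(0)"
```

```text
0 t 17.4 tcp.n 203.75 F.n -0.52 -1.22 F [-0.32 -0.48  1.85] op 0.011950217847774832 19.994929432868958 ptr lat 2.354917855187153 6 rows [np.int64(247), np.int64(248), np.int64(249)]
```

>>> {"fn": "servo_tool", "kwargs": {"increments": [{"slide": [0, 5, 0], "dr": [0, 0, 0], "jaw": 1}, {"slide": [0, 10, 0], "dr": [0, 0, 0], "jaw": 1}, {"slide": [0, 15, 0], "dr": [0, 0, 0], "jaw": 1}, {"slide": [0, 20, 0], "dr": [0, 0, 0], "jaw": 1}, {"slide": [0, 25, 0], "dr": [0, 0, 0], "jaw": 1}, {"slide": [0, 30, 0], "dr": [0, 0, 0], "jaw": 1}, {"slide": [0, 30, 0], "dr": [0, 0, 0], "jaw": 1}, {"slide": [0, 30, 0], "dr": [0, 0, 0], "jaw": 1}]}}

```text
t: 18.25
tool_pos: [0.4564, 0.1646, 0.2948]
orientation: [0.241, 3.132, -0.0]
force: [2.6, -4.2, -0.9]
opening: 0.0118
gripper_force: 20.0
```

```bash
python3 -c "
from pull import *
pull(1)"
```

```text
1 t 18.25 tcp.n 233.83 F.n -3.72 -3.23 F [ 2.57 -4.17 -0.88] op 0.011772075787709307 19.99853879213333 ptr lat 2.354917855187153 6 rows [np.int64(247), np.int64(248), np.int64(249)]
```

```bash
python3 -c "
from meas import *
for k in (0,1):
    it=np.load(f'topP{k}.npz')['im']
    for r in (240,244,248,250,254): print(k,r,' '.join('%3d,%3d,%3d'%tuple(it[r,c]) for c in range(248,265)))
"
```

```text
0 240 196,194,179 162,161,146 103,102, 95  69, 71, 69  44, 43, 51  36, 38, 49  36, 40, 47  35, 40, 48  39, 44, 52  31, 37, 42  29, 36, 43  37, 37, 46  49, 51, 62 174,182,192 224,230,234 133,150,175  52, 85,145
0 244 197,194,180 196,194,178 135,133,123  93, 92, 86  59, 68, 86  39, 56, 85  35, 53, 82  52, 63, 86  60, 71, 89  64, 72, 82 103, 95, 59 116,103, 54 121,115, 75 139,144,143 119,128,146  59, 78,118  44, 89,168
0 248 194,190,177 196,192,177 187,184,169 118,117,108  84, 86, 86  48, 65,102  31, 58,107  34, 56,107  33, 53, 99  41, 61, 92 131,118, 59 139,122, 47 135,136,124 140,145,152  69, 85,122  34, 58,107  34, 61,110
0 250 193,192,176 194,193,176 199,198,182 131,130,121  90, 90, 83  51, 67, 97  36, 61,106  34, 55,100  28, 43, 77  78, 53, 74 105, 77, 50 107, 84, 52 116,114,114 106,114,129  49, 69,109  33, 59,108  33, 58,110
0 254 177,174,163 197,195,180 193,191,177 178,177,163 108,107,102  82, 87, 89  57, 95,168  45, 86,160 120, 57, 92 161, 43, 50 145, 34, 41 138, 36, 41 136, 33, 35  88, 39, 54  47, 57,102  32, 57,108  34, 61,108
1 240  36, 54, 81  37, 65,117  36, 65,120  42, 81,
[... 299 characters left out ...]
18,103, 39 154,149,117 217,224,227 186,198,213  80,100,136  42, 89,168
1 248  33, 61,110  34, 61,110  35, 58,107  34, 62,107  30, 57,107  37, 60,107  34, 60,107  34, 61,108  29, 51, 94  47, 65, 81 131,114, 52 132,115, 38 141,142,139 143,148,156  68, 83,121  35, 60,110  29, 55,107
1 250  29, 54,104  33, 60,108  37, 62,110  32, 59,107  35, 58,107  33, 54,107  35, 57,110  34, 56, 99  30, 46, 81  78, 55, 65 104, 76, 47 108, 88, 58 120,118,120 101,109,125  52, 74,113  29, 57,107  31, 59,109
1 254  42, 93,176  45, 96,181  48, 97,181  42, 83,158  40, 80,151  36, 74,149  30, 62,118  27, 47, 87  68, 41, 59  94, 34, 40  97, 30, 36  99, 29, 34  98, 29, 34  79, 39, 52  46, 57,101  30, 56,108  28, 54,105
```

```bash
python3 - <<'E'
from meas import *
im,_=read_camera('scene'); it=np.load('topP1.npz')['im']; np.savez('sceneP1.npz',im=im)
a=cv2.resize(im[140:215,245:335],None,fx=4.4,fy=4.4); b=cv2.resize(it[170:265,195:285],None,fx=4.4,fy=4.4)
c=np.zeros((418,792,3),np.uint8); c[:330,:396]=a; c[:418,396:]=b[:418]
cv2.imwrite('pics/s7.png',c[:,:,::-1])
E
```

```text
(no output)
```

View pics/s7.png

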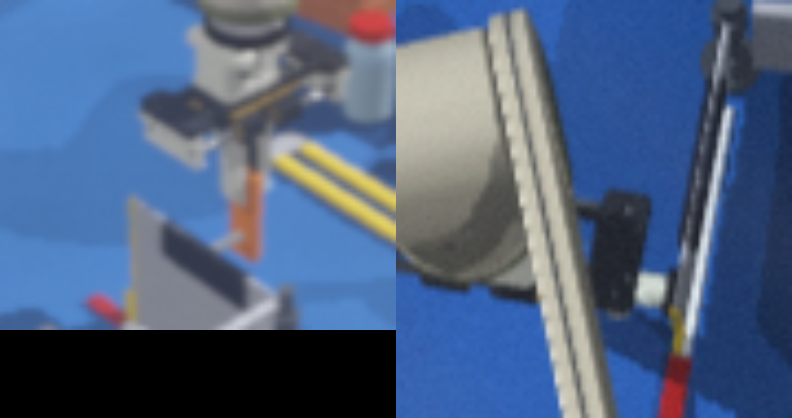

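The left crop shows the steel rod out of the barrel at (228,243) with the handle held. The right crop shows the wing still aligned with the tab. No red band is visible yet, so I'll compare the wing's pose numerically and look for the band in the scene view.

```bash
python3 - <<'E'
from meas import *
for f in ('top3','top4','topP1'):
    it=np.load(f+'.npz')['im']
    for r in (205,220,238): print(f,r,' '.join('%3d'%it[r,c].mean() for c in range(252,276)))
for f in ('scene5','sceneP1'):
    im=np.load(f+'.npz')['im']
    for r in range(190,204,1): print(f,r,' '.join('%3d,%3d,%3d'%tuple(im[r,c]) for c in range(286,303)))
s=[read_state() for _ in range(3)]; print([(x['force']@np.array([.156,.9878,0])).round(2) for x in s],s[0]['t'])
E
```

```text
top3 205  82  85  82  85  79  85  82  80  83  83  82  60  44  83  55  35 157 124  70  91  95  68  59  59
top3 220  83  81  84  82  82  85  86  86  83  46  31  36  30  33 147  92  92  97  69  62  63  60  64  62
top3 238 145 143 129 108 102  64  33  30  90  83  76  99  71  57  62  62  59  65  61  62  58  58  59  58
top4 205  83  86  84  83  86  83  85  83  85  83  61  45  50  42  36  81 204 141  67  92  71  62  58  58
top4 220  85  83  80  85  83  81  84  76  44  37  47  39  41 182 186 101  92  67  61  62  63  63  65  64
top4 238 139 111 101  94  45  27 130 112  85  80 130 127  75  59  60  62  59  61  58  62  61  61  60  60
topP1 205  91  88  90  89  89  89  92  90  93  90  63  50  79  59  41  91 215 145  78  97  75  63  65  63
topP1 220  71  89  91  91  90  90  88  76  47 105  69  39  71 211 202 109  98  76  67  68  71  69  67  70
topP1 238 165 152 154 121  58  42  97  95  90 137 222 210 114 101  77  67  67  65  61  66  64  63  61  67
scene5 190  80,129,194  81,131,198  82,132,199  87,132,197 113,127,182 150,117,134 168,110, 89 171,108, 78 171,107, 78 169,106, 76 168,108, 82 167,118,1
[... 5245 characters left out ...]
 101,105,118  82, 87,102  63, 67, 84  54, 59, 78  54, 58, 76  52, 56, 75  53, 57, 76  54, 58, 75  52, 57, 74  54, 58, 76  56, 60, 78  58, 63, 82  61, 70, 93  67, 85,121  76,105,154  84,121,179  86,131,194
sceneP1 202 122,126,138 111,115,128  91, 95,108  70, 75, 91  57, 61, 80  53, 59, 77  53, 57, 75  52, 57, 75  52, 56, 74  52, 57, 75  55, 58, 76  55, 59, 76  58, 63, 80  64, 70, 89  82, 91,116 105,119,153 107,133,182
sceneP1 203 128,132,143 125,129,140 116,120,132 101,105,117  81, 85, 99  63, 67, 83  53, 57, 76  52, 56, 75  53, 57, 75  53, 57, 75  53, 57, 75  53, 58, 75  55, 60, 77  65, 68, 85  95, 99,113 132,137,154 146,156,185
[np.float64(-3.21), np.float64(-3.21), np.float64(-3.21)] 18.35
```

The wing hasn't moved under the pull so far, so the gauge is at about 30 mm (force about 3.3 N). I'll take it to mid band.

>>> {"fn": "servo_tool", "kwargs": {"increments": [{"slide": [0, 2, 0], "dr": [0, 0, 0], "jaw": 1}, {"slide": [0, 4, 0], "dr": [0, 0, 0], "jaw": 1}, {"slide": [0, 6, 0], "dr": [0, 0, 0], "jaw": 1}, {"slide": [0, 6, 0], "dr": [0, 0, 0], "jaw": 1}]}}

```text
t: 18.75
tool_pos: [0.4574, 0.1703, 0.2947]
orientation: [0.241, 3.132, -0.001]
force: [3.8, -5.0, -0.2]
opening: 0.0117
gripper_force: 20.0
```

```bash
python3 - <<'E'
from pull import *
pull(2)
it=np.load('topP2.npz')['im']
for r in (205,220,238,248): print(r,' '.join('%3d'%it[r,c].mean() for c in range(252,276)))
E
```

```text
2 t 18.75 tcp.n 239.62 F.n -4.35 -3.5 F [ 3.79 -5.   -0.18] op 0.011686647081278664 19.99949276447296 ptr lat 2.354917855187153 6 rows [np.int64(247), np.int64(248), np.int64(249)]
205  88  94  94  89  91  91  88  90  90  91  66  51  48  48  41 110 218 147  77  96  78  67  65  65
220  93  91  90  87  90  92  91  69  50  41  39  35  70 213 202 108  99  77  66  68  68  72  67  69
238 165 151 154  99  46  48 104  89  81 137 223 211 111  99  75  65  66  63  64  65  65  64  67  60
248  64  68  68  67  59  64 102 103 139 148  90  85  68  68  67  65  62  67  68  66  62  67  62  68
```

The wing still hasn't moved, the travel from home is 36 mm and the force is about 3.9 N, so the gauge is at mid band. Hold a second, guide it back and release.

>>> {"fn": "servo_tool", "kwargs": {"increments": [{"slide": [0, 0, 0], "dr": [0, 0, 0], "jaw": 1}, {"slide": [0, 0, 0], "dr": [0, 0, 0], "jaw": 1}, {"slide": [0, 0, 0], "dr": [0, 0, 0], "jaw": 1}, {"slide": [0, 0, 0], "dr": [0, 0, 0], "jaw": 1}, {"slide": [0, 0, 0], "dr": [0, 0, 0], "jaw": 1}]}}

```text
t: 19.3
tool_pos: [0.4574, 0.1702, 0.2947]
orientation: [0.242, 3.132, -0.001]
force: [3.1, -4.9, -0.3]
opening: 0.012
gripper_force: 20.0
```

```bash
python3 - <<'E'
from pull import *
pull(3)
im,_=read_camera('scene'); np.savez('sceneP3.npz',im=im)
red=mask(im,(0,120,60),(5,255,255))|mask(im,(172,120,60),(180,255,255))
print(blobs(roi(red,240,170,320,230),3)[0])
for r in range(190,202): print(r,' '.join('%3d,%3d,%3d'%tuple(im[r,c]) for c in range(286,303)))
E
```

```text
3 t 19.3 tcp.n 239.46 F.n -4.34 -3.64 F [ 3.12 -4.88 -0.33] op 0.012005338054648786 19.998979568481445 ptr lat 2.354917855187153 6 rows [np.int64(247), np.int64(248), np.int64(249)]
[([268.5, 209.6], [266, 208, 6, 5, 14])]
190  79,125,189  81,131,197  81,132,199  81,132,199  81,132,199  81,133,199  82,135,202  82,135,202  83,136,202  83,135,202  87,135,201 107,131,187 143,121,146 166,112, 96 171,109, 79 171,108, 77 169,106, 75
191  76,111,167  79,126,189  82,132,198  83,134,201  83,135,202  83,136,202  83,136,203  84,136,202  82,135,202  83,135,202  87,135,200 107,131,187 143,125,149 166,122,111 170,121,103 169,114, 90 169,109, 80
192  72, 88,124  73,103,152  77,118,177  80,129,194  81,134,201  82,135,203  83,135,203  83,135,202  83,135,202  84,135,202  93,137,200 115,137,187 146,139,159 162,143,143 164,144,142 164,127,116 167,111, 86
193  62, 69, 90  64, 76,105  67, 90,133  73,110,166  79,125,190  82,133,200  84,135,203  85,136,202  91,138,202 101,140,199 117,146,195 136,152,184 151,153,168 154,150,155 151,140,142 155,124,116 164,109, 85
194  55, 61, 79  58, 63, 83  61, 70, 95  66, 
[... 918 characters left out ...]
,168  86,129,191  85,133,198  90,134,198 104,129,187 121,121,166 131,111,139
199  54, 59, 77  51, 56, 76  52, 56, 76  53, 57, 76  51, 56, 75  54, 58, 76  53, 58, 76  57, 62, 79  62, 67, 85  68, 76, 99  81, 96,130  88,114,160  85,122,180  82,129,193  86,133,199  91,133,195 100,128,187
200  71, 75, 92  58, 63, 80  52, 58, 77  52, 56, 75  53, 57, 75  53, 57, 76  52, 57, 75  53, 58, 76  54, 59, 77  58, 63, 81  67, 73, 93  75, 86,113  79, 98,139  80,114,169  83,129,191  83,133,198  86,134,200
201 102,106,119  82, 86,101  63, 68, 85  54, 59, 77  52, 57, 76  52, 57, 76  54, 58, 77  52, 57, 75  53, 58, 76  53, 58, 76  56, 60, 78  62, 67, 85  70, 77,100  76, 91,126  79,107,155  83,121,179  84,130,194
```

>>> {"fn": "servo_tool", "kwargs": {"increments": [{"slide": [0, 1, 0], "dr": [0, 0, 0], "jaw": 1}, {"slide": [0, 2, 0], "dr": [0, 0, 0], "jaw": 1}, {"slide": [0, 2, 0], "dr": [0, 0, 0], "jaw": 1}]}}

```text
t: 19.7
tool_pos: [0.4577, 0.1722, 0.2947]
orientation: [0.242, 3.132, -0.001]
force: [3.7, -4.5, -2.0]
opening: 0.0122
gripper_force: 20.0
```

```bash
python3 - <<'E'
from pull import *
pull(4)
for f in ('topP0','topP2','topP4'):
    it=np.load(f+'.npz')['im'].astype(int)
    sub=it[215:250,225:258]; m=(sub[:,:,0]-np.maximum(sub[:,:,1],sub[:,:,2])>45); v,u=np.nonzero(m); print(f,'red/orange near rod',list(zip(u+225,v+215))[:12])
    for r in (228,231,234): print(r,' '.join('%3d,%3d,%3d'%tuple(it[r,c]) for c in range(238,258)))
E
```

```text
4 t 19.7 tcp.n 241.49 F.n -3.87 -5.37 F [ 3.73 -4.51 -1.98] op 0.01219593903775882 20.000057816505432 ptr lat 2.354917855187153 6 rows [np.int64(247), np.int64(248), np.int64(249)]
topP0 red/orange near rod []
228 135,137,125 203,200,187 202,197,183 197,194,180 181,177,165 101,101, 99 178,172,161 197,193,179 195,193,177 179,175,161 114,111,105  83, 85, 90  49, 70,105  36, 45, 64  34, 35, 43  33, 39, 47  36, 39, 47  34, 37, 46  33, 37, 44  33, 39, 45
231 139,139,135 219,218,202 207,204,188 194,191,177 196,190,175 128,129,124 132,133,127 183,179,163 196,190,177 200,197,183 136,134,122  90, 91, 84  60, 63, 65  40, 43, 49  36, 39, 46  35, 36, 47  32, 36, 44  41, 39, 50  35, 36, 48  37, 43, 49
234 117,119,115 146,146,134 188,183,168 199,195,181 194,192,177 153,152,143  81, 85, 85 173,170,158 195,192,176 200,195,179 177,175,160 107,107, 99  76, 77, 76  45, 49, 54  35, 36, 47  34, 37, 44  38, 42, 51  37, 40, 47  36, 39, 47  33, 34, 43
topP2 red/orange near rod []
228  35, 35, 46  36, 39, 47  33, 39, 46  35, 37, 46  33, 39, 47  37, 40, 48  33, 37, 45  36, 38, 45  32, 35, 45  36, 39, 47  35, 
[... 663 characters left out ...]
, 38, 49  31, 37, 42  34, 36, 43  40, 40, 48  33, 35, 45  29, 35, 43  34, 40, 49  32, 39, 52  35, 71,134  44, 83,153  42, 82,153  42, 81,152  42, 79,151  43, 82,153  37, 79,149  41, 81,151  41, 82,152  42, 82,152
231  34, 39, 46  39, 40, 50  37, 44, 49  32, 38, 46  34, 39, 47  33, 37, 45  38, 41, 51  44, 47, 57  36, 43, 47 100,109,120 142,157,168 141,157,175 111,135,169  94,118,157  66,101,155  50, 86,149  42, 84,151  44, 82,154  37, 74,137  37, 55, 87
234  33, 35, 45  37, 39, 47  33, 36, 44  35, 37, 47  32, 37, 48  34, 37, 47  32, 36, 44  36, 38, 44  70, 74, 79 220,227,220 231,237,232 214,223,217 206,216,210 208,216,212 205,214,208 205,214,208 207,215,209 206,215,210 111,115,115  40, 43, 50
```

Now at about 37 mm of travel and 4.3 N. Hold one second here, then guide it home, open and lift.

>>> {"fn": "servo_tool", "kwargs": {"increments": [{"slide": [0, 0, 0], "dr": [0, 0, 0], "jaw": 1}, {"slide": [0, 0, 0], "dr": [0, 0, 0], "jaw": 1}, {"slide": [0, 0, 0], "dr": [0, 0, 0], "jaw": 1}, {"slide": [0, 0, 0], "dr": [0, 0, 0], "jaw": 1}, {"slide": [0, 0, 0], "dr": [0, 0, 0], "jaw": 1}, {"slide": [0, 0, 0], "dr": [0, 0, 0], "jaw": 1}, {"slide": [0, 0, 0], "dr": [0, 0, 0], "jaw": 1}, {"slide": [0, 0, 0], "dr": [0, 0, 0], "jaw": 1}, {"slide": [0, 0, 0], "dr": [0, 0, 0], "jaw": 1}, {"slide": [0, -6, 0], "dr": [0, 0, 0], "jaw": 1}, {"slide": [0, -12, 0], "dr": [0, 0, 0], "jaw": 1}, {"slide": [0, -18, 0], "dr": [0, 0, 0], "jaw": 1}, {"slide": [0, -24, 0], "dr": [0, 0, 0], "jaw": 1}, {"slide": [0, -30, 0], "dr": [0, 0, 0], "jaw": 1}, {"slide": [0, -34, 0], "dr": [0, 0, 0], "jaw": 1}, {"slide": [0, -36, 0], "dr": [0, 0, 0], "jaw": 1}, {"slide": [0, -36, 0], "dr": [0, 0, 0], "jaw": 1}]}}

```text
t: 21.45
tool_pos: [0.452, 0.1368, 0.2948]
orientation: [-0.242, -3.132, -0.0]
force: [1.0, -0.8, 0.6]
opening: 0.0119
gripper_force: 20.0
```

>>> {"fn": "servo_tool", "kwargs": {"increments": [{"slide": [0, 0, 0], "dr": [0, 0, 0], "jaw": 0.9}, {"slide": [0, 0, 0], "dr": [0, 0, 0], "jaw": 0.8}, {"slide": [0, 0, 0], "dr": [0, 0, 0], "jaw": 0.6}, {"slide": [0, 0, 0], "dr": [0, 0, 0], "jaw": 0.5}, {"slide": [0, 0, 0], "dr": [0, 0, 0], "jaw": 0.4}, {"slide": [0, 0, 0], "dr": [0, 0, 0], "jaw": 0.4}, {"slide": [0, 0, -30], "dr": [0, 0, 0], "jaw": 0.4}, {"slide": [0, 0, -70], "dr": [0, 0, 0], "jaw": 0.4}, {"slide": [0, 0, -100], "dr": [0, 0, 0], "jaw": 0.4}, {"slide": [-50, 0, -100], "dr": [0, 0, 0], "jaw": 0.4}, {"slide": [-90, 50, -100], "dr": [0, 0, 0], "jaw": 0.4}, {"slide": [-120, 100, -100], "dr": [0, 0, 0], "jaw": 0.4}, {"slide": [-120, 150, -100], "dr": [0, 0, 0], "jaw": 0.4}, {"slide": [-120, 150, -100], "dr": [0, 0, 0], "jaw": 0.4}]}}

```text
t: 22.85
tool_pos: [0.5944, 0.2701, 0.3937]
orientation: [-0.239, -3.132, -0.001]
force: [-0.1, -0.0, -1.0]
opening: 0.0557
gripper_force: 0.0
```

```bash
python3 - <<'E'
from meas import *
look(9)
a=np.load('top4.npz')['im'].astype(int); b=np.load('top9.npz')['im'].astype(int)
for r in (228,232,236): 
    print('4',r,' '.join('%3d'%a[r,c,0] for c in range(222,266))); print('9',r,' '.join('%3d'%b[r,c,0] for c in range(222,266)))
a0=np.load('top0.npz')['im'].astype(int); d=(abs(b-a0).max(2)>60).astype(np.uint8); print(blobs(d,12)[0])
E
```

```text
22.85 [0.59442318 0.27007044 0.39369004] [-0.1 -0.  -1. ] 2.989258182066117 0.05565542878247192
top tab 77 [0.3807 0.061 ] axis ang 3.0043096759422605 hinge lat -0.0003
 yellow px [(np.int64(260), np.int64(247)), (np.int64(259), np.int64(247)), (np.int64(259), np.int64(248)), (np.int64(258), np.int64(248)), (np.int64(259), np.int64(249)), (np.int64(258), np.int64(249))]
 along [-0.034 -0.034 -0.031 -0.03  -0.028 -0.027]
 lateral out mm [-1.7  1.2  0.7  3.7  0.2  3.2]
orange [228 224   8  14  73] [231.2 230.4] [0.4474 0.1314 0.14  ]
246  23, 44, 80  26, 42, 79  27, 43, 78  88, 89, 71 124,112, 48 120,107, 45 135,137,136  75, 94,124  35, 60,107  30, 57,103
248  26, 53,103  26, 50, 94  32, 52, 84 125,115, 70 134,121, 48 125,118, 90 130,134,138  66, 80,116  31, 57,107  30, 57,106
249  24, 50,102  29, 53, 96  35, 56, 87 110,102, 60 122,107, 43 123,122,103 117,125,134  58, 74,113  30, 56,106  24, 52,100
250  28, 52, 95  22, 39, 73  70, 49, 70  95, 68, 45 101, 80, 43 103, 99, 92  92,100,115  50, 69,111  27, 56,104  29, 57,106
251  27, 49, 84  31, 39, 71  89, 39, 51  88, 33, 40  92, 44, 46  9
[... 1314 characters left out ...]
85]), ([310.2, 237.2], [288, 204, 65, 57, 1296]), ([282.4, 249.5], [263, 226, 58, 51, 975]), ([311.5, 241.2], [304, 236, 16, 11, 92]), ([317.2, 260.8], [315, 259, 6, 5, 25]), ([358.3, 276.8], [333, 261, 45, 32, 655]), ([437.7, 347.9], [378, 273, 131, 147, 9514]), ([3.0, 287.4], [0, 284, 8, 7, 47]), ([16.0, 288.0], [9, 285, 17, 7, 44]), ([70.0, 316.5], [70, 311, 1, 12, 12]), ([77.9, 318.4], [75, 313, 7, 15, 29]), ([299.3, 381.9], [292, 376, 15, 16, 73]), ([309.5, 386.2], [307, 382, 6, 9, 22]), ([307.8, 402.9], [305, 396, 7, 17, 34]), ([315.9, 412.8], [312, 402, 9, 18, 70]), ([163.1, 413.1], [162, 406, 4, 14, 40]), ([390.0, 414.1], [388, 412, 5, 6, 13]), ([398.0, 417.4], [396, 415, 6, 5, 14])]
```

The pointer is on the tab, unchanged after the pull, and the handle is back at its home pixels with the arm clear. I'm handing in.

```bash
python3 -c "
from plant import close_job
print(close_job())"
```

```text
the job is handed in; nothing more can be done
None
```

The job is handed in: the wing rests untouched about 1 mm from the middle of the red mark, and the gauge is fully home. It was held about 2 s at an estimated 35–37 mm (mid band), judged from hand travel and force because the red band was hidden from both cameras. A mistyped move early on swung the wing well past the mark, briefly pushing at 24.5 N, and I brought it back. I touched nothing else on the shelf, but did no separate final check of the other items.

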